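# Sort a mixed batch of vessels and hold the large tube seated in the seal tester

### The job

Sort the mixed batch: lay the small pointed tube flat in the yellow bin and stand the glass vial upright in the blue bin, and let go of both. Then take the big standing tube, put its foot into the tester's collar and push it straight down against the sprung plunger, without ramming it, until it sits on the hard stop; finish still gripping it and holding it down there, upright. Leave the white bottle and the yellow-lidded jar where they are.

Things in the scene. Friction and masses are not known exactly. Their poses are not given: they have to be found in the camera images.
- tube15: small clear screw-cap tube with an orange cap and a pointed end, lying on the worktop, 120 mm long, about 20 g. Origin at the middle of its underside as it starts; its y axis runs along the tube, cap at -y (22 mm square over the cap, y -60 to -47 mm), body about 17 mm wide, pointed end at +y; its z axis points up as it starts. Grip it across the body near the middle
- tube15_mid (a point): centre of the small tube, on its axis (11.5 mm above the worktop as it starts)
- vial: glass vial with a white ribbed cap, standing, about 50 g, 73 mm tall: body 39 mm diameter, cap 43 mm diameter over the top 19 mm. Origin at the centre of its underside, z up
- tube50: large tube with an orange screw cap and a flat skirted foot, standing, about 30 g: 115 mm tall, body 28 mm diameter, cap 35 mm diameter over the top 12 mm. Origin at the centre of its flat underside, z up. It is best gripped round the cap (cap middle 109 mm above the underside): lower down, its top may meet the palm of the gripper.
- tube_bin: yellow open bin, fixed to the worktop, 120 (x) x 165 (y) mm outside at the rim, 40 mm high, walls and floor 4 mm thick. Origin at the centre of its underside, z up, its y axis along the long side. It may trade places with the blue bin
- vial_bin: blue open bin, the same size and axes as the yellow bin, also fixed
- tester: seal tester, fixed to the worktop: grey plate 90 x 90 x 10 mm with an upright round aluminium collar in its middle. Collar bore 39 mm diameter, flaring outward over the top 11 mm to 58 mm at the mouth; mouth 43 mm above the worktop. Origin at the centre of its underside, z up
- seat (a point): on the collar's vertical axis, at the height of the upper face of the hard stop (16 mm above the worktop): the big tube's underside must come down to here
- stop_ring: the hard stop: dark steel ring at the bottom of the bore, fixed, 41 mm outside, 19 mm hole, 6 mm thick; origin at the centre of its underside, 10 mm above the worktop
- plunger (a joint): sprung brass plunger, 15 mm diameter, on the collar's axis, travelling vertically: 0 = up at rest (tip 28 mm above the worktop, 12 mm above the hard stop), grows as it is pressed down, in metres; 0.012 = tip level with the hard stop. Pushes up with about 4 N at 0 and 9 N at 0.012, and springs back when released
- plunger_tip (a point): centre of the plunger's top face
- reagent_bottle: white plastic bottle, 78 mm diameter, 103 mm tall, standing; bystander, origin at the centre of its underside
- culture_tub: white jar with a yellow screw lid, 68 mm diameter, 74 mm tall, standing; bystander, origin at the centre of its underside
Mind the look-alikes: they are no part of the job. There is more than one size of the tube50; the job needs the smallest.

How it is judged:
By the outcome, as a careful person would: the job done as asked, in the order asked, and still so for the second after the job is handed in, while the arm keeps its last pose, push and grip.
It also fails if it takes over 72 s, if anything falls off the work surface, if the arm or the gripper's body presses on something with over 40 N, if the wrist force passes 120 N, or if a joint passes its speed limit or range.

### The arm

A 6-joint arm with a two-finger parallel gripper is mounted at the origin on a cart in front of the work surface, level with it; the furniture and walls round the work are solid. World frame = base frame: x ahead of the robot, y to its left, z up, the work surface at z = 0. Lengths are in m, angles in rad, forces in N, time in s.
With the tool pointing down it reaches from about 0.375 to 0.9 m from the base axis. Payload 3.1 kg.
Tool frame: the origin (TCP) lies between the finger pads; the fingertips stand manip.finger_overhang ahead of it and the grasp point (between the pads) lies 5 mm behind it (manip.finger_overhang is the distance from the TCP to the fingertips, in m); z points along the fingers, y is the line along which they close (so a half turn about z gives the same grasp; the last joint's range is limited). The gripper opens to 85 mm and grips with 20 to 120 N. Pads are 22 mm wide; open, the fingers measure 114 mm over their backs; the gripper's body (76 mm by 85 mm) begins 54 mm behind the grasp point. The pads swing forward as they close: fully open they stand 13 mm farther back than shut.
Start: joints at [-1.514, 0.527, 1.433, -0, 1.181, -0.178], TCP at [0.146, -0.608, 0.245] pointing down, gripper open.
Joint ranges: [-3.08, 3.08], [-0.75, 2.2], [0.22, 2.44], [-1.43, 4.57], [0, 2.65], [-2.85, 2.85]. Speed limits (rad/s): [2.79, 2.79, 3.14, 3.14, 3.14, 3.14].

### API

Orientations are given as a unit quaternion [x, y, z, w].
In Python, from station import manip gives the robot as it stands.
- The arm moves only by the tool drive_tool, never from a script. Its argument "plan" is a list of rows, each a list of 7 numbers: the shift along the tool's x, y, z in m, then the turn, a rotation vector about the tool's x, y, z in degrees, then the opening, from -1 (shut) to 1 (fully open). In form: [[x, y, z, wx, wy, wz, gripper], ...]. A call has 1 to 10 rows; each row shifts and turns the commanded pose from where the row before left it, along the tool's axes as they then stand; what a row does not reach is not made up. A row lasts 1/10 s, in which the tool goes at most 50 mm and 8.59 degrees, less where a joint would pass 70% of its speed; a pose out of reach is approached as far as the arm can. A call is refused whole if a number of a shift passes 0.05 or a number of a turn 8.59, either way. A call with a gripper value outside its range is refused whole. The fingers move at their own pace and stop on an object; "newtons" is the grip in N (left out, the last holds). Time passes only in rows, so rows that do not move let the fingers close. It gives the time, the measured TCP pose, the force, the opening and the grip force at its end, in the units of the state.
- manip.sense(): the state, without advancing time (a new reading comes with each control period).
- manip.snapshot(name): name is "scene" or "side" or "wrist"; returns a dict with "image" (420x560x3 uint8, red, green, blue), "z_map" (420x560 float32, m along the optical axis (not along the pixel's ray), 0 where there is no reading), "fov_y" (degrees; the focal length in pixels is half the picture's height over the tangent of half this angle, whatever the lens; pixels are square), "cx", "cy" (the principal point, pixels), "extrinsics" (4x4, takes a point from camera to world coordinates); the wrist camera has in their place "mount" (4x4, takes a point from camera to tool coordinates, whose origin is the TCP and whose axes are the flange's). Camera axes: x right, y up, looking along -z (the intrinsics and any distortion apply to the point x, -y, -z); pixel columns grow to the right and rows downward; lengths in m; the calibration is good to about 2 mm. A picture is of the moment at which its call begins: read the wrist's pose just before it.
- manip.sign_off(): hands the job in; it is judged then, once.
The state is a dict: "t": time; "q": joint angles; "qd": joint speeds; "tau": joint torques, N m; "tcp_pos": TCP position; "tool_rot": TCP orientation; "force": force on the tool from outside, world axes, zero at the start; "ft_torque": the same for the moment, N m; "finger_gap": opening from 0.0 (shut) to 1.0 (fully open); "gripper_force": force on a finger pad.
Only numpy, scipy, OpenCV 4.12 (cv2) and the standard library are available. Lean on these libraries where they do the work, as an engineer would, in place of code of your own. Each camera call takes 0.05 s, during which the arm holds its last target. There are 200 camera calls.

## Working session

There is one attempt and no reset: what is moved stays moved. The work goes in short steps, Python scripts to look and compute and a tool call to move; the robot and the scene stay as the last step left them, time stands still between calls to the robot, and variables do not carry over. Pictures are saved under pics/ and viewed, at most 10 in all, crops included, and the job is handed in when it is done.

Besides the shell and the picture viewer there is one more tool, called by a JSON object that holds its "name" and its "arguments". drive_tool: Moves the arm, as the interface text tells. Its arguments: {"type":"object","properties":{"plan":{"type":"array"},"newtons":{"type":"number"}},"required":["plan"]}

```bash
mkdir -p pics; ls; cat > h.py <<'E'
import numpy as np, cv2, pickle
from station import manip
from scipy.spatial.transform import Rotation as R
def snap(n):
    s=manip.sense(); d=manip.snapshot(n)
    if n=='wrist':
        T=np.eye(4);T[:3,:3]=R.from_quat(s['tool_rot']).as_matrix();T[:3,3]=s['tcp_pos'];d['extrinsics']=T@np.array(d['mount'])
    return d
def ray(d,u,v):
    f=210/np.tan(np.radians(d['fov_y'])/2); E=np.array(d['extrinsics'])
    u=np.asarray(u,float);v=np.asarray(v,float)
    c=np.stack([(u-d['cx'])/f,-(v-d['cy'])/f,-np.ones_like(u)],-1)
    return E[:3,3],c@E[:3,:3].T
def plane(d,u,v,z):
    o,r=ray(d,u,v); return o+r*((z-o[2])/r[...,2])[...,None]
def cloud(d):
    v,u=np.mgrid[:420,:560]; o,r=ray(d,u,v); return o+r*d['z_map'][...,None]
E
python3 - <<'E'
from h import *
for n in ['scene','side','wrist']:
    d=snap(n); pickle.dump(d,open(n+'.pkl','wb')); cv2.imwrite(f'pics/{n}0.png',d['image'][...,::-1])
    print(n,{k:(v if np.size(v)<17 else np.shape(v)) for k,v in d.items()})
print(manip.finger_overhang, manip.sense())
E
```

```text
pics
scene {'image': (420, 560, 3), 'z_map': (420, 560), 'fov_y': 48.28530149300893, 'cx': 275.2228677041938, 'cy': 213.9399519427678, 'extrinsics': array([[ 0.55495844,  0.40823854, -0.72481889, -0.58083477],
       [-0.83184012,  0.28065237, -0.478828  , -0.79305254],
       [ 0.0079461 ,  0.86866308,  0.4953396 ,  0.80206513],
       [ 0.        ,  0.        ,  0.        ,  1.        ]])}
side {'image': (420, 560, 3), 'z_map': (420, 560), 'fov_y': 47.275836611360035, 'cx': 276.12681488150884, 'cy': 214.952821504506, 'extrinsics': array([[-0.93017321, -0.30031058,  0.21116666,  0.78038843],
       [ 0.36704408, -0.77250807,  0.51817944,  0.57380473],
       [ 0.00751318,  0.5595041 ,  0.82879353,  1.0800966 ],
       [ 0.        ,  0.        ,  0.        ,  1.        ]])}
wrist {'image': (420, 560, 3), 'z_map': (420, 560), 'fov_y': 67.00888994275255, 'cx': 280.8711162550162, 'cy': 207.36900564544558, 'mount': array([[ 8.68336161e-04,  9.65989690e-01,  2.58579128e-01,
         6.57246169e-02],
       [ 9.99999415e-01, -6.72129507e-04, -8.47189338e-04,
         4.18899237e-04],
     
[... 435 characters left out ...]
t': 0.15, 'q': array([-1.51350730e+00,  5.28253586e-01,  1.43362349e+00, -4.51252642e-06,
        1.18144170e+00, -1.78493580e-01]), 'qd': array([-8.66737508e-05, -3.02864163e-03, -3.32353442e-03, -8.78533477e-04,
        9.39433697e-05, -9.36360851e-04]), 'tau': array([ 9.50661160e-04, -4.42744231e+01, -1.78274810e+01, -2.49792556e-04,
        5.64588539e-03,  5.79315454e-06]), 'tcp_pos': array([ 0.14600222, -0.60714768,  0.2445529 ]), 'tool_rot': array([ 9.93058395e-01,  1.17619217e-01,  5.01885129e-05, -8.61601028e-04]), 'force': array([-0.15243477, -0.67072101, -1.00446347]), 'ft_torque': array([0.03540654, 0.04043462, 0.02563452]), 'gripper_force': 0.0, 'finger_gap': 0.9970213079720293}
```

View pics/scene0.png

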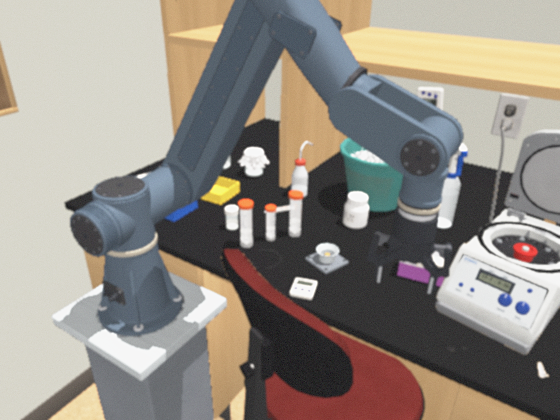

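View pics/side0.png

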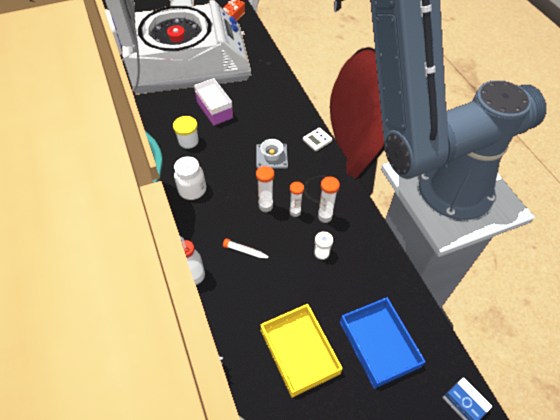

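Side view: three orange-capped standing tubes at caps (265,174), (297,188), (329,185); pointed tube lying (245,248); vial (323,245); yellow bin (300,350), blue bin (382,342); tester (272,152); bottle (190,178), jar (186,132). The scene view shows the same tubes at (246,225), (270,222) and (295,215).

```bash
cat > m.py <<'E'
from h import *
d=pickle.load(open('side.pkl','rb')); P=cloud(d); hsv=cv2.cvtColor(d['image'],cv2.COLOR_RGB2HSV)
H,S,V=hsv[...,0],hsv[...,1],hsv[...,2]
def comps(m,name,amin=25):
    n,l,st,c=cv2.connectedComponentsWithStats(m.astype('uint8'))
    for i in range(1,n):
        if st[i,4]<amin: continue
        p=P[l==i]; p=p[(p[:,2]>-.1)&(p[:,2]<.4)]
        if len(p)<10: continue
        print(name,c[i].round(),st[i,4],'lo',np.percentile(p,2,0).round(3),'hi',np.percentile(p,98,0).round(3))
comps(((H<12)|(H>174))&(S>150)&(V>120),'orange')
comps((H>22)&(H<34)&(S>150)&(V>100),'yellow')
comps((H>105)&(H<125)&(S>150)&(V>80),'blue')
Z=P[...,2].copy()
m=(Z>.006)&(Z<.15)&(P[...,0]<.75)&(P[...,0]>.25)&(abs(P[...,1])<.75)
comps(m,'above')
E
python3 m.py
python3 - <<'E'
import cv2
a=cv2.imread('pics/side0.png')[110:290,150:380]; cv2.imwrite('pics/crop1.png',cv2.resize(a,None,fx=3.3,fy=3.3,interpolation=cv2.INTER_CUBIC))
E
```

```text
orange [236.   9.] 235 lo [ 0.277 -1.053  0.   ] hi [ 0.35  -0.949  0.046]
orange [176.  33.] 203 lo [ 0.559 -0.812  0.124] hi [ 0.605 -0.75   0.155]
orange [372.  98.] 943 lo [ 0.054 -0.486  0.111] hi [ 0.211 -0.135  0.15 ]
orange [265. 176.] 81 lo [ 0.499 -0.268 -0.002] hi [ 0.542 -0.118  0.151]
orange [330. 185.] 104 lo [ 0.318 -0.173 -0.002] hi [ 0.405 -0.027  0.151]
orange [297. 188.] 65 lo [ 0.416 -0.187 -0.003] hi [ 0.47  -0.075  0.119]
orange [225. 243.] 32 lo [ 0.652 -0.077 -0.002] hi [ 0.669 -0.05   0.025]
orange [189. 248.] 122 lo [ 0.747 -0.023  0.128] hi [0.769 0.01  0.143]
yellow [185. 125.] 381 lo [ 0.623 -0.55  -0.   ] hi [ 0.684 -0.416  0.079]
yellow [300. 350.] 4263 lo [0.534 0.185 0.   ] hi [0.654 0.35  0.042]
blue [233.  24.] 47 lo [ 0.381 -0.809  0.114] hi [ 0.399 -0.758  0.132]
blue [381. 342.] 4504 lo [0.357 0.237 0.   ] hi [0.476 0.399 0.042]
blue [465. 403.] 417 lo [0.3   0.468 0.021] hi [0.343 0.538 0.047]
blue [466. 402.] 26 lo [0.315 0.499 0.04 ] hi [0.326 0.507 0.046]
above [196.  74.] 5398 lo [ 0.394 -0.711  0.014] hi [ 0.741 -0.488  0.147]
above [185.  
[... 1032 characters left out ...]
.006] hi [0.581 0.229 0.011]
above [354. 325.] 30 lo [0.439 0.247 0.006] hi [0.459 0.267 0.009]
above [282. 332.] 49 lo [0.596 0.2   0.006] hi [0.632 0.23  0.009]
above [290. 332.] 28 lo [0.584 0.211 0.006] hi [0.612 0.227 0.009]
above [366. 334.] 46 lo [0.424 0.275 0.006] hi [0.448 0.302 0.01 ]
above [381. 334.] 38 lo [0.388 0.286 0.006] hi [0.414 0.314 0.01 ]
above [381. 350.] 43 lo [0.403 0.324 0.006] hi [0.437 0.342 0.01 ]
above [308. 354.] 25 lo [0.572 0.273 0.006] hi [0.588 0.29  0.011]
above [389. 361.] 34 lo [0.404 0.352 0.006] hi [0.427 0.371 0.009]
above [294. 365.] 38 lo [0.604 0.284 0.006] hi [0.631 0.303 0.009]
above [467. 400.] 1143 lo [0.283 0.463 0.01 ] hi [0.343 0.536 0.047]
```

View pics/crop1.png

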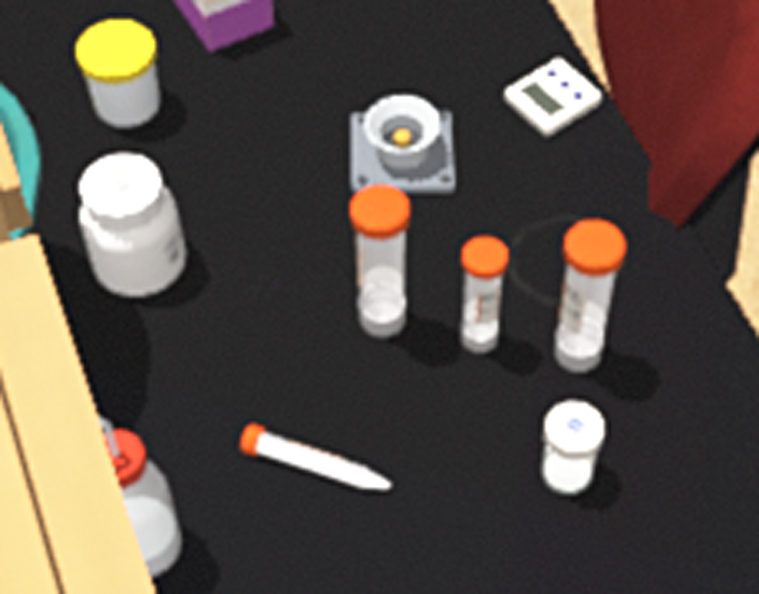

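The crop shows the middle standing tube (side px 297,200) clearly shorter: its cap top is at about 0.118 m, against 0.150 for its two neighbours, so it is the 115 mm one. The pointed tube is at (245,248), with its cap at the upper left. The only capped vial is at (323,245).

```bash
cat > m2.py <<'E'
from h import *
d=pickle.load(open('side.pkl','rb')); P=cloud(d)
def near(x,y,r): return (np.hypot(P[...,0]-x,P[...,1]-y)<r)
for n,x,y,z in [('t50',.453,-.09,.115),('vial',.441,.052,.073),('bigA',.519,-.139,.148),('bigB',.385,-.046,.148)]:
    m=near(x,y,.035)&(abs(P[...,2]-z)<.005); p=P[m]
    (c,r)=cv2.minEnclosingCircle(p[:,:2].astype('float32')); print(n,np.round(c,4),round(r,4),p.mean(0).round(4),np.median(p[:,2]).round(4))
# tester collar
m=near(.45,-.285,.06)&(P[...,2]>.036)&(P[...,2]<.05); p=P[m]; print('collar',np.round(cv2.minEnclosingCircle(p[:,:2].astype('float32'))[0],4),cv2.minEnclosingCircle(p[:,:2].astype('float32'))[1],p.mean(0),len(p))
m=near(.45,-.285,.08)&(P[...,2]>.006)&(P[...,2]<.013); p=P[m]; print('plate',cv2.minAreaRect(p[:,:2].astype('float32')))
m=near(.62,-.025,.09)&(P[...,2]>.006)&(P[...,2]<.03); p=P[m]
l=cv2.fitLine(p[:,:2].astype('float32'),cv2.DIST_HUBER,0,.01,.01).ravel(); t=(p[:,:2]-l[2:])@l[:2]; print('t15 dir',l, 'ends',l[2:]+l[:2]*t.min(),l[2:]+l[:2]*t.max(),'len',np.ptp(t),'mid',l[2:]+l[:2]*(t.min()+t.max())/2, 'z',np.percentile(p[:,2],[10,50,95]))
for n,x,y in [('yel',.594,.268),('blue',.416,.318)]:
    m=near(x,y,.11)&(P[...,2]>.034)&(P[...,2]<.048); p=P[m]; print(n,cv2.minAreaRect(p[:,:2].astype('float32')))
E
python3 m2.py
cat >> h.py <<'E'
def go(x,y,z,yaw=None):
    """tool-frame shift (and wz turn) from the present pose to a target; yaw = world angle of the tool's y axis (deg, mod 180)"""
    s=manip.sense(); M=R.from_quat(s['tool_rot']).as_matrix()
    cur=np.degrees(np.arctan2(M[1,1],M[0,1])); sh=M.T@(np.array([x,y,z])-s['tcp_pos'])
    w=0 if yaw is None else (-(yaw-cur)+90)%180-90
    print('shift',sh.round(4),'wz',round(w,2),'yawnow',round(cur,2),'tilt',M[:,2].round(3),'tcp',s['tcp_pos'].round(4),'q6',s['q'][5].round(2),'gap',round(s['finger_gap'],3),'F',s['force'].round(2),'grip',s['gripper_force'],'t',round(s['t'],2))
    return sh,w
E
```

```text
t50 [ 0.4541 -0.0928] 0.0194 [ 0.4541 -0.0899  0.1154] 0.1155
vial [0.4395 0.0509] 0.0218 [0.44   0.0521 0.0731] 0.0732
bigA [ 0.5205 -0.1383] 0.0238 [ 0.5215 -0.137   0.1486] 0.1485
bigB [ 0.3854 -0.0495] 0.0235 [ 0.3847 -0.0471  0.1488] 0.149
collar [ 0.442 -0.299] 0.033890288323163986 [ 0.43818762 -0.30590596  0.04145109] 160
plate ((0.4379277229309082, -0.29334235191345215), (0.12345646321773529, 0.13713516294956207), 28.26783561706543)
t15 dir [ 0.7629391  -0.64647037  0.6243267  -0.02762118] ends [0.55864015 0.0280378 ] [ 0.6800263  -0.07481779] len 0.15910333261410564 mid [ 0.61933322 -0.02338999] z [0.00798656 0.01535601 0.02273844]
yel ((0.592644214630127, 0.2662911117076874), (0.12108197063207626, 0.1665111780166626), 3.291239023208618)
blue ((0.41483595967292786, 0.3166467845439911), (0.12305791676044464, 0.16650718450546265), 0.9461265206336975)
```

```bash
python3 - <<'E'
from h import *
d=pickle.load(open('side.pkl','rb')); P=cloud(d)
m=(P[...,2]>.2)&(P[...,0]>.45)&(P[...,1]>-.6)&(P[...,1]<.5); p=P[m]; print('tall',len(p),np.percentile(p,[0,2,50,98],axis=0).round(3))
go(.622-.01,-.026-.01,.245,49.7)
E
```

```text
tall 71174 [[ 0.749 -0.456  0.2  ]
 [ 0.777  0.069  0.505]
 [ 0.832  0.365  0.806]
 [ 0.888  0.491  0.808]]
shift [ 5.865e-01 -4.465e-01  5.000e-04] wz 53.81 yawnow -76.49 tilt [-0.     0.002 -1.   ] tcp [ 0.146  -0.6071  0.2446] q6 -0.18 gap 0.997 F [-0.15 -0.67 -1.  ] grip 0.0 t 0.15
```

{"name": "drive_tool", "arguments": {"plan": [[0.0366,-0.0279,0,0,0,0,1],[0.0366,-0.0279,0,0,0,0,1],[0.0366,-0.0279,0,0,0,0,1],[0.0366,-0.0279,0,0,0,0,1],[0.0366,-0.0279,0,0,0,0,1],[0.0366,-0.0279,0,0,0,0,1],[0.0366,-0.0279,0,0,0,0,1],[0.0366,-0.0279,0,0,0,0,1],[0.0366,-0.0279,0,0,0,0,1],[0.0366,-0.0279,0,0,0,0,1]]}}

```text
t: 1.15
tcp_pos: [0.4376, -0.2492, 0.2453]
tool_rot: [0.993, 0.118, -0.0, -0.0]
force: [1.2, -0.6, -0.5]
finger_gap: 1.0
gripper_force: 0.0
```

{"name": "drive_tool", "arguments": {"plan": [[0.0366,-0.0279,0,0,0,-8.4,1],[0,0,0,0,0,-8.4,1],[0,0,0,0,0,-8.4,1],[0,0,0,0,0,-8.4,1],[0,0,0,0,0,-8.4,1],[0,0,0,0,0,-8.4,1],[0,0,0,0,0,-8.4,1],[0,0,0,0,0,-8.4,1],[0,0,0,0,0,-8.4,1],[0,0,0,0,0,-8.4,1]]}}

```text
t: 2.15
tcp_pos: [0.4656, -0.2151, 0.2451]
tool_rot: [0.657, 0.754, -0.0, -0.0]
force: [0.1, 0.6, -0.4]
finger_gap: 1.001
gripper_force: 0.0
```

```bash
python3 - <<'E'
from h import *
go(.612,-.036,.245,49.7)
E
```

```text
shift [1.574e-01 1.695e-01 1.000e-04] wz -41.84 yawnow 7.86 tilt [-0.  0. -1.] tcp [ 0.4656 -0.2151  0.2451] q6 -0.79 gap 1.001 F [ 0.1   0.56 -0.35] grip 0.0 t 2.15
```

{"name": "drive_tool", "arguments": {"plan": [[0.0315,0.0339,0,0,0,0,1],[0.0315,0.0339,0,0,0,0,1],[0.0315,0.0339,0,0,0,0,1],[0.0315,0.0339,0,0,0,0,1],[0.0315,0.0339,0,0,0,-8.3,1],[0,0,0,0,0,-8.4,1],[0,0,0,0,0,-8.4,1],[0,0,0,0,0,-8.4,1],[0,0,0,0,0,-8.4,1],[0,0,0,0,0,0,1]]}}

```text
t: 3.15
tcp_pos: [0.613, -0.0367, 0.2449]
tool_rot: [0.347, 0.938, -0.0, -0.0]
force: [0.7, -0.6, 0.0]
finger_gap: 0.998
gripper_force: 0.0
```

```bash
cat > t15.py <<'E'
from h import *
d=snap('wrist'); cv2.imwrite('pics/w_t15.png',d['image'][...,::-1]); P=cloud(d)
near=(np.hypot(P[...,0]-.622,P[...,1]+.026)<.085)&(P[...,2]<.04)
hsv=cv2.cvtColor(d['image'],cv2.COLOR_RGB2HSV)
o=near&((hsv[...,0]<14)|(hsv[...,0]>172))&(hsv[...,1]>140)
b=near&(hsv[...,2]>120)&(hsv[...,1]<110)
v,u=np.nonzero(o|b); X=plane(d,u,v,.0115)[:,:2]
w=(P[o][:,:2]).mean(0); 
for nm,mm in [('cap',o),('body',b),('all',o|b)]:
    n,l,st,c=cv2.connectedComponentsWithStats(mm.astype('uint8')); i=1+np.argmax(st[1:,4]); v,u=np.nonzero(l==i)
    X=plane(d,u,v,.0115)[:,:2]; r=cv2.minAreaRect(X.astype('float32')); print(nm,np.round(r[0],4),np.round(r[1],4),round(r[2],1),'z',np.percentile(P[l==i][:,2],[50,95]).round(4),st[i])
go(.622,-.026,.245,49.7)
E
python3 t15.py
```

```text
cap [ 0.6549 -0.0675] [0.0076 0.0127] 26.8 z [0.0162 0.0197] [283 218   7  12  24]
body [ 0.6166 -0.0216] [0.016  0.1099] 49.7 z [0.0156 0.0191] [ 286  125   15   96 1241]
all [ 0.6209 -0.0254] [0.0228 0.1212] 49.6 z [0.0156 0.0191] [ 283  125   20  105 1289]
shift [ 0.0003  0.014  -0.    ] wz -0.45 yawnow 49.25 tilt [-0.001  0.    -1.   ] tcp [ 0.6131 -0.0368  0.245 ] q6 -1.1 gap 1.001 F [-0.21 -0.26  0.35] grip 0.0 t 3.2
```

View pics/w_t15.png

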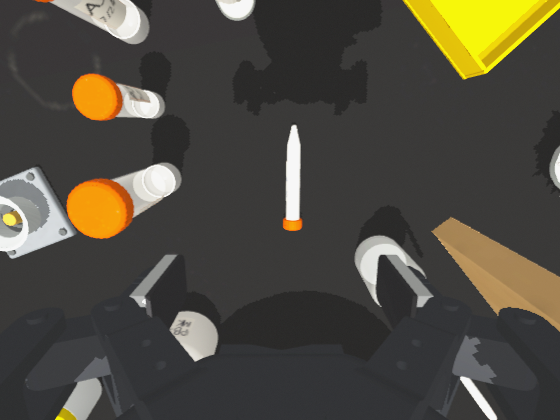

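The wrist view shows the pointed tube at (293,180): tip up at (294,126), cap at (293,224), 121 mm long and square to the fingers, with both sides clear.

```bash
python3 - <<'E'
from h import *
go(.621,-.0254,.018,49.65)
E
```

```text
shift [0.0013 0.0139 0.227 ] wz -0.4 yawnow 49.25 tilt [-0.001  0.    -1.   ] tcp [ 0.6131 -0.0368  0.245 ] q6 -1.1 gap 1.001 F [-0.21 -0.26  0.35] grip 0.0 t 3.2
```

{"name": "drive_tool", "arguments": {"plan": [[0.0013,0.0139,0,0,0,-0.4,0],[0,0,0.04,0,0,0,0],[0,0,0.04,0,0,0,0],[0,0,0.04,0,0,0,0],[0,0,0.04,0,0,0,0],[0,0,0.025,0,0,0,0],[0,0,0.02,0,0,0,0],[0,0,0.012,0,0,0,0],[0,0,0.01,0,0,0,0],[0,0,0,0,0,0,0]], "newtons": 30}}

```text
t: 4.2
tcp_pos: [0.6211, -0.0251, 0.0174]
tool_rot: [0.344, 0.939, -0.0, -0.001]
force: [-0.2, -0.5, 0.4]
finger_gap: 0.499
gripper_force: 0.0
```

{"name": "drive_tool", "arguments": {"plan": [[0,0,0,0,0,0,-1],[0,0,0,0,0,0,-1],[0,0,0,0,0,0,-1],[0,0,0,0,0,0,-1],[0,0,0,0,0,0,-1],[0,0,0,0,0,0,-1],[0,0,0,0,0,0,-1]]}}

```text
t: 4.9
tcp_pos: [0.6222, -0.0257, 0.0194]
tool_rot: [0.344, 0.939, 0.0, 0.001]
force: [0.4, -0.1, 5.3]
finger_gap: 0.168
gripper_force: 30.8
```

{"name": "drive_tool", "arguments": {"plan": [[0,0,-0.01,0,0,0,-1],[0,0,-0.03,0,0,0,-1],[0,0,-0.03,0,0,0,-1],[0,0,-0.03,0,0,0,-1],[0,0,-0.02,0,0,0,-1],[0,0,-0.01,0,0,0,-1]]}}

```text
t: 5.5
tcp_pos: [0.6221, -0.0257, 0.1508]
tool_rot: [0.344, 0.939, 0.0, 0.002]
force: [0.3, -0.6, -0.5]
finger_gap: 0.167
gripper_force: 30.2
```

```bash
python3 - <<'E'
from h import *
d=snap('wrist'); cv2.imwrite('pics/w_t15b.png',d['image'][...,::-1]);P=cloud(d)
hsv=cv2.cvtColor(d['image'],cv2.COLOR_RGB2HSV)
n,l,st,c=cv2.connectedComponentsWithStats(((hsv[...,0]>22)&(hsv[...,0]<34)&(hsv[...,1]>150)&(P[...,1]>.1)&(P[...,2]>.03)).astype('uint8')); print(st[:6],c[:4])
go(.5926,.2663,.137,0)
E
```

```text
[[     0      0    560    420 233955]
 [   499      0     61     58   1243]
 [   498      2      1      1      1]
 [   519     32      1      1      1]] [[278.16877605 210.46360625]
 [529.6918745   28.44167337]
 [498.           2.        ]
 [519.          32.        ]]
shift [0.2113 0.2038 0.014 ] wz 49.82 yawnow 49.82 tilt [ 0.004 -0.001 -1.   ] tcp [ 0.6224 -0.0257  0.1514] q6 -1.09 gap 0.169 F [ 0.5  -0.5   0.41] grip 30.217967005446553 t 5.55
```

View pics/w_t15b.png

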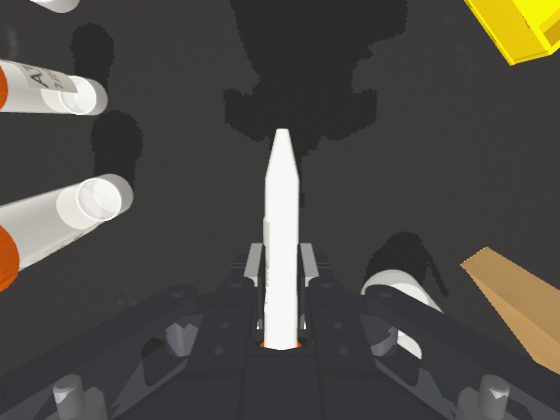

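The tube is held between the pads near its middle, tip at (282,128).

{"name": "drive_tool", "arguments": {"plan": [[0.03,0.029,0,0,0,0,-1],[0.0302,0.0291,0,0,0,0,-1],[0.0302,0.0291,0,0,0,0,-1],[0.0302,0.0291,0,0,0,0,-1],[0.0302,0.0291,0,0,0,0,-1],[0.0302,0.0291,0,0,0,0,-1],[0.0302,0.0291,0,0,0,0,-1],[0,0,0,0,0,8.4,-1],[0,0,0,0,0,8.4,-1],[0,0,0,0,0,8.4,-1]]}}

```text
t: 6.55
tcp_pos: [0.59, 0.2668, 0.1467]
tool_rot: [0.542, 0.84, -0.001, -0.001]
force: [-0.3, -0.8, -0.7]
finger_gap: 0.172
gripper_force: 30.2
```

{"name": "drive_tool", "arguments": {"plan": [[0,0,0,0,0,8.4,-1],[0,0,0,0,0,8.4,-1],[0,0,0,0,0,7.8,-1],[0,0,0,0,0,0,-1],[0,0,0,0,0,0,-1]]}}

```text
t: 7.05
tcp_pos: [0.5907, 0.2661, 0.1473]
tool_rot: [0.706, 0.708, -0.001, -0.001]
force: [-0.8, -0.8, 0.4]
finger_gap: 0.174
gripper_force: 30.2
```

```bash
python3 - <<'E'
from h import *
d=snap('wrist'); P=cloud(d)
hsv=cv2.cvtColor(d['image'],cv2.COLOR_RGB2HSV)
m=(hsv[...,0]>22)&(hsv[...,0]<34)&(hsv[...,1]>150)&(P[...,1]>.1)&(P[...,2]>.036)&(P[...,2]<.045)
p=P[m]; print(len(p),np.percentile(p,[1,50,99],axis=0).round(4), cv2.minAreaRect(p[:,:2].astype('float32')))
go(.5926,.2663,.026,0)
E
```

```text
3300 [[0.5308 0.1987 0.0363]
 [0.5962 0.3108 0.0399]
 [0.6564 0.3504 0.0416]] ((0.5937389731407166, 0.2690715193748474), (0.12024243921041489, 0.15906071662902832), 3.363719940185547)
shift [0.0002 0.0019 0.1215] wz 0.15 yawnow 0.15 tilt [-0.002 -0.    -1.   ] tcp [0.5909 0.2662 0.1475] q6 0.25 gap 0.171 F [-0.63  0.12 -0.25] grip 30.229020891711116 t 7.1
```

{"name": "drive_tool", "arguments": {"plan": [[0,0.002,0.03,0,0,-3,-1],[0,0,0.03,0,0,0,-1],[0,0,0.03,0,0,0,-1],[0,0,0.02,0,0,0,-1],[0,0,0.011,0,0,0,-1],[0,0,0,0,0,0,-1],[0,0,0,0,0,0,-0.3],[0,0,0,0,0,0,-0.2],[0,0,0,0,0,0,-0.2],[0,0,0,0,0,0,-0.2]]}}

```text
t: 8.1
tcp_pos: [0.594, 0.2665, 0.0284]
tool_rot: [0.688, 0.726, 0.001, 0.0]
force: [-0.2, -0.1, -0.5]
finger_gap: 0.4
gripper_force: 0.0
```

{"name": "drive_tool", "arguments": {"plan": [[0,0,0,0,0,0,-0.1],[0,0,-0.02,0,0,0,-0.1],[0,0,-0.04,0,0,0,-0.1],[0,0,-0.04,0,0,0,-0.1],[0,0,-0.04,0,0,0,-0.1],[0,0,-0.02,0,0,0,-0.1],[0,0,0,0,0,0,1]]}}

```text
t: 8.8
tcp_pos: [0.5957, 0.267, 0.1918]
tool_rot: [0.688, 0.725, 0.004, 0.002]
force: [0.7, 0.6, -0.4]
finger_gap: 0.605
gripper_force: 0.0
```

```bash
python3 - <<'E'
from h import *
d=snap('side'); P=cloud(d); pickle.dump(d,open('side.pkl','wb'))
hsv=cv2.cvtColor(d['image'],cv2.COLOR_RGB2HSV)
cv2.imwrite('pics/side1.png',cv2.resize(d['image'][140:420,180:460,::-1],None,fx=2,fy=2))
go(.4395-.02,.051,.18,0)
E
```

```text
shift [-0.2061 -0.1858  0.0084] wz 3.02 yawnow 3.02 tilt [ 0.004  0.001 -1.   ] tcp [0.5942 0.2666 0.1893] q6 0.2 gap 0.689 F [-1.    0.14  0.22] grip 0.0 t 8.85
```

View pics/side1.png

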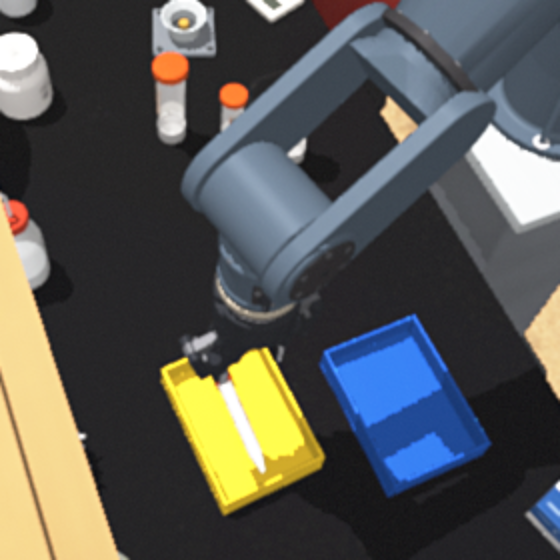

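The small tube lies flat in the yellow bin at about (243,425) in the crop; the arm is clear of it.

{"name": "drive_tool", "arguments": {"plan": [[-0.0294,-0.0237,0,0,0,0,1],[-0.0294,-0.0237,0,0,0,0,1],[-0.0294,-0.0237,0,0,0,0,1],[-0.0294,-0.0237,0,0,0,0,1],[-0.0294,-0.0237,0,0,0,0,1],[-0.0294,-0.0237,0,0,0,0,1],[-0.0294,-0.0237,0,0,0,0,1],[0,0,0,0,0,3,1],[0,0,0,0,0,0,1]]}}

```text
t: 9.75
tcp_pos: [0.4369, 0.0514, 0.1861]
tool_rot: [0.708, 0.706, -0.001, -0.001]
force: [0.6, 0.3, -0.5]
finger_gap: 1.001
gripper_force: 0.0
```

```bash
cat >> h.py <<'E'
def topcircle(x,y,z,r,tol=.006,name='wrist',pic=None):
    d=snap(name); P=cloud(d)
    if pic: cv2.imwrite(pic,d['image'][...,::-1])
    m=(np.hypot(P[...,0]-x,P[...,1]-y)<r+.02)&(abs(P[...,2]-z)<tol)
    m=cv2.morphologyEx(m.astype('uint8'),cv2.MORPH_OPEN,np.ones((3,3),'uint8'))
    n,l,st,c=cv2.connectedComponentsWithStats(m); i=1+np.argmax(st[1:,4]); v,u=np.nonzero(l==i)
    X=plane(d,u,v,z)[:,:2].astype('float32'); h=cv2.convexHull(X)
    c,rr=cv2.minEnclosingCircle(h); e=cv2.fitEllipse(h)
    print('circle',np.round(c,4),'r',round(rr,4),'ellipse',np.round(e[0],4),np.round(e[1],4),'z',np.percentile(P[l==i][:,2],[5,50,95]).round(4),'px',u.mean().round(),v.mean().round(),len(u))
E
python3 - <<'E'
from h import *
topcircle(.4395,.051,.073,.0215)
go(.4395,.051,.0585,0)
E
```

```text
circle [0.4404 0.0512] r 0.0214 ellipse [0.4404 0.0513] [0.0416 0.0419] z [0.0708 0.0726 0.0739] px 285.0 207.0 2123
shift [-0.0009  0.0021  0.1278] wz 0.0 yawnow 0.0 tilt [-0.002  0.    -1.   ] tcp [0.4377 0.0518 0.1864] q6 -0.14 gap 0.996 F [-0.38  0.66 -0.78] grip 0.0 t 9.8
```

{"name": "drive_tool", "arguments": {"plan": [[-0.0006,0.0027,0.03,0,0,0,1],[0,0,0.03,0,0,0,1],[0,0,0.03,0,0,0,1],[0,0,0.02,0,0,0,0.5],[0,0,0.012,0,0,0,0.5],[0,0,0.006,0,0,0,0.3],[0,0,0,0,0,0,0],[0,0,0,0,0,0,-0.3],[0,0,0,0,0,0,-1],[0,0,0,0,0,0,-1]]}}

```text
t: 10.8
tcp_pos: [0.4417, 0.0515, 0.0599]
tool_rot: [0.707, 0.707, 0.0, 0.001]
force: [0.6, -0.8, -0.5]
finger_gap: 0.477
gripper_force: 30.3
```

{"name": "drive_tool", "arguments": {"plan": [[0,0,0,0,0,0,-1],[0,0,0,0,0,0,-1],[0,0,0,0,0,0,-1],[0,0,0,0,0,0,-1]]}}

```text
t: 11.2
tcp_pos: [0.4413, 0.0515, 0.0594]
tool_rot: [0.707, 0.707, 0.0, 0.0]
force: [0.2, -0.0, 0.6]
finger_gap: 0.479
gripper_force: 30.3
```

{"name": "drive_tool", "arguments": {"plan": [[0,0,-0.01,0,0,0,-1],[0,0,-0.03,0,0,0,-1],[0,0,-0.03,0,0,0,-1],[0,0,-0.02,0,0,0,-1],[0,0,0,0,0,0,-1]]}}

```text
t: 11.7
tcp_pos: [0.4429, 0.0514, 0.1522]
tool_rot: [0.707, 0.707, 0.002, 0.003]
force: [0.4, 0.2, -0.4]
finger_gap: 0.477
gripper_force: 30.7
```

{"name": "drive_tool", "arguments": {"plan": [[0.015,-0.0015,0,0,0,0,-1],[0.03,-0.003,0,0,0,0,-1],[0.04,-0.004,0,0,0,0,-1],[0.04,-0.004,0,0,0,0,-1],[0.04,-0.004,0,0,0,0,-1],[0.04,-0.004,0,0,0,0,-1],[0.03,-0.003,0,0,0,0,-1],[0.02,-0.002,0,0,0,0,-1],[0.01,-0.0015,0,0,0,0,-1],[0,0,0,0,0,0,-1]]}}

```text
t: 12.7
tcp_pos: [0.4135, 0.3171, 0.1488]
tool_rot: [0.706, 0.708, -0.001, -0.0]
force: [-0.3, -1.4, -0.7]
finger_gap: 0.483
gripper_force: 30.6
```

```bash
python3 - <<'E'
from h import *
go(.4148,.3166,.0644,0)
E
```

```text
shift [-0.0004  0.0014  0.0844] wz 0.12 yawnow 0.12 tilt [-0.001 -0.001 -1.   ] tcp [0.4135 0.3171 0.1488] q6 0.44 gap 0.483 F [-0.31 -1.38 -0.7 ] grip 30.649348592232855 t 12.7
```

{"name": "drive_tool", "arguments": {"plan": [[0,0.0014,0.02,0,0,0,-1],[0,0,0.025,0,0,0,-1],[0,0,0.02,0,0,0,-1],[0,0,0.01,0,0,0,-1],[0,0,0.005,0,0,0,-1],[0,0,0.0025,0,0,0,-1],[0,0,0.0015,0,0,0,-1],[0,0,0,0,0,0,-1],[0,0,0,0,0,0,-1]]}}

```text
t: 13.6
tcp_pos: [0.4159, 0.3167, 0.0659]
tool_rot: [0.707, 0.707, 0.001, 0.0]
force: [-0.1, -0.0, -0.4]
finger_gap: 0.484
gripper_force: 30.6
```

{"name": "drive_tool", "arguments": {"plan": [[0,0,0.001,0,0,0,-1],[0,0,0.001,0,0,0,-1],[0,0,0.0005,0,0,0,-1],[0,0,0,0,0,0,-1],[0,0,0,0,0,0,-1]]}}

```text
t: 14.1
tcp_pos: [0.4155, 0.3165, 0.0628]
tool_rot: [0.707, 0.707, -0.0, -0.0]
force: [-1.1, 0.5, -0.4]
finger_gap: 0.483
gripper_force: 30.6
```

{"name": "drive_tool", "arguments": {"plan": [[0,0,0,0,0,0,0.1],[0,0,0,0,0,0,0.4],[0,0,0,0,0,0,0.6],[0,0,0,0,0,0,0.6],[0,0,-0.01,0,0,0,0.6],[0,0,-0.03,0,0,0,0.6],[0,0,-0.04,0,0,0,0.6],[0,0,-0.04,0,0,0,1],[0,0,-0.02,0,0,0,1],[0,0,0,0,0,0,1]]}}

```text
t: 15.1
tcp_pos: [0.4175, 0.3175, 0.2069]
tool_rot: [0.707, 0.707, 0.004, 0.001]
force: [0.8, -0.3, -0.1]
finger_gap: 0.999
gripper_force: 0.0
```

```bash
python3 - <<'E'
from h import *
topcircle(.4148,.3166,.077,.0215,pic='pics/w_vial.png')
yaw=np.degrees(np.arctan2(.1383-.0495,-(.5205-.3854)));print('line',yaw)
go(.4541,-.0915,.205,yaw-90)
E
```

```text
circle [0.4152 0.3157] r 0.0214 ellipse [0.4151 0.3157] [0.0411 0.042 ] z [0.0748 0.0766 0.0778] px 276.0 204.0 1874
line 146.6834457316553
shift [-0.4084  0.0377 -0.0007] wz -56.67 yawnow 0.01 tilt [ 0.004  0.002 -1.   ] tcp [0.4163 0.3169 0.2049] q6 0.44 gap 0.998 F [ 0.05 -0.01 -0.21] grip 0.0 t 15.15
```

View pics/w_vial.png

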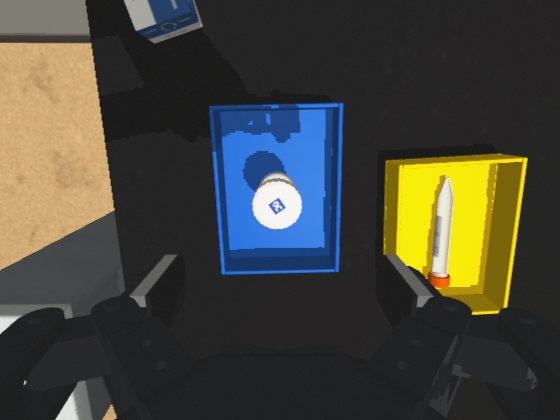

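The vial stands upright in the blue bin (top at 277,205) and the tube lies flat in the yellow bin (441,235). Next is the big tube.

{"name": "drive_tool", "arguments": {"plan": [[-0.041,0.0038,0,0,0,0,1],[-0.041,0.0038,0,0,0,0,1],[-0.041,0.0038,0,0,0,0,1],[-0.041,0.0038,0,0,0,0,1],[-0.041,0.0038,0,0,0,0,1],[-0.041,0.0038,0,0,0,0,1],[-0.041,0.0038,0,0,0,0,1],[-0.041,0.0038,0,0,0,0,1],[-0.041,0.0038,0,0,0,0,1],[-0.0394,0.0035,0,0,0,0,1]]}}

```text
t: 16.15
tcp_pos: [0.4523, -0.0933, 0.2017]
tool_rot: [0.707, 0.707, -0.0, -0.001]
force: [-0.2, 0.9, 0.0]
finger_gap: 1.003
gripper_force: 0.0
```

{"name": "drive_tool", "arguments": {"plan": [[0,0,0,0,0,-8.1,1],[0,0,0,0,0,-8.1,1],[0,0,0,0,0,-8.1,1],[0,0,0,0,0,-8.1,1],[0,0,0,0,0,-8.1,1],[0,0,0,0,0,-8.1,1],[0,0,0,0,0,-8.1,1],[0,0,0,0,0,0,1],[0,0,0,0,0,0,1]]}}

```text
t: 17.05
tcp_pos: [0.4527, -0.0916, 0.202]
tool_rot: [0.288, 0.958, 0.0, -0.001]
force: [1.3, 0.3, 0.9]
finger_gap: 0.997
gripper_force: 0.0
```

```bash
python3 - <<'E'
from h import *
topcircle(.4541,-.0915,.115,.0175,pic='pics/w_t50.png')
topcircle(.5205,-.1383,.148,.021)
topcircle(.3854,-.0485,.148,.021)
go(.4541,-.0915,.105,56.7)
E
```

```text
circle [ 0.4538 -0.092 ] r 0.0178 ellipse [ 0.4541 -0.0919] [0.0337 0.0346] z [0.1132 0.115  0.1162] px 282.0 218.0 1735
circle [ 0.5175 -0.137 ] r 0.0213 ellipse [ 0.5124 -0.1336] [0.0266 0.0431] z [0.1437 0.1482 0.1494] px 278.0 334.0 1525
circle [ 0.3854 -0.0499] r 0.0221 ellipse [ 0.3853 -0.0499] [0.0435 0.0437] z [0.1467 0.1483 0.1496] px 277.0 93.0 5263
shift [-0.0008  0.0008  0.0975] wz -0.08 yawnow 56.62 tilt [-0.001  0.    -1.   ] tcp [ 0.4531 -0.0918  0.2025] q6 -1.43 gap 1.0 F [ 0.16 -0.63  0.28] grip 0.0 t 17.2
```

View pics/w_t50.png

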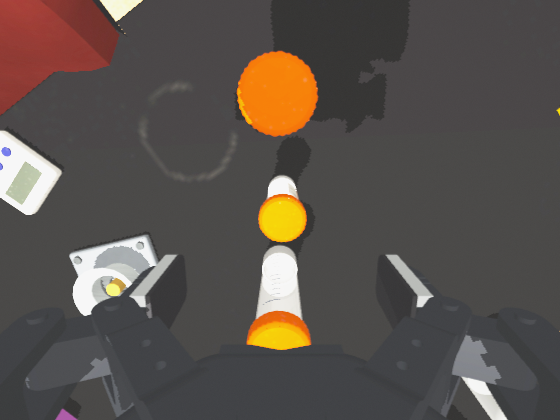

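The wrist view shows the short tube's cap at (282,218) between the two tall ones at (277,93) and (278,334). The tester is at lower left (112,290). The fingers straddle the cap with clear space on both sides.

{"name": "drive_tool", "arguments": {"plan": [[-0.0005,0.0005,0.03,0,0,0,1],[0,0,0.03,0,0,0,1],[0,0,0.02,0,0,0,0.6],[0,0,0.012,0,0,0,0.4],[0,0,0.0065,0,0,0,0.2],[0,0,0,0,0,0,0],[0,0,0,0,0,0,-0.3],[0,0,0,0,0,0,-1],[0,0,0,0,0,0,-1],[0,0,0,0,0,0,-1]], "newtons": 60}}

```text
t: 18.2
tcp_pos: [0.4543, -0.0919, 0.1048]
tool_rot: [0.286, 0.958, -0.0, 0.001]
force: [0.7, -0.2, 0.6]
finger_gap: 0.37
gripper_force: 59.5
```

{"name": "drive_tool", "arguments": {"plan": [[0,0,0,0,0,0,-1],[0,0,0,0,0,0,-1],[0,0,0,0,0,0,-1],[0,0,0,0,0,0,-1]]}}

```text
t: 18.6
tcp_pos: [0.4544, -0.0919, 0.1048]
tool_rot: [0.286, 0.958, -0.0, 0.001]
force: [-0.6, 1.0, 5.2]
finger_gap: 0.369
gripper_force: 59.9
```

{"name": "drive_tool", "arguments": {"plan": [[0,0,-0.005,0,0,0,-1],[0,0,-0.02,0,0,0,-1],[0,0,-0.03,0,0,0,-1],[0,0,-0.04,0,0,0,-1],[0,0,-0.04,0,0,0,-1],[0,0,-0.03,0,0,0,-1],[0,0,-0.015,0,0,0,-1],[0,0,0,0,0,0,-1]]}}

```text
t: 19.4
tcp_pos: [0.455, -0.0922, 0.2866]
tool_rot: [0.286, 0.958, -0.0, 0.003]
force: [-0.1, -1.0, -0.5]
finger_gap: 0.373
gripper_force: 59.6
```

```bash
cat > coll.py <<'E'
from h import *
ds=pickle.load(open('side.pkl','rb'))
for nm,d in [('side',ds),('wrist',snap('wrist'))]:
    P=cloud(d); pickle.dump(d,open('c_'+nm+'.pkl','wb'))
    m=(np.hypot(P[...,0]-.44,P[...,1]+.30)<.06)&(P[...,2]>.0395)&(P[...,2]<.047)
    v,u=np.nonzero(m); 
    if len(u)<20: print(nm,'few',len(u)); continue
    X=plane(d,u,v,.043)[:,:2].astype('float32'); c,r=cv2.minEnclosingCircle(X); print(nm,'rim',np.round(c,4),r,len(u))
    hsv=cv2.cvtColor(d['image'],cv2.COLOR_RGB2HSV)
    b=(np.hypot(P[...,0]-.44,P[...,1]+.30)<.04)&(hsv[...,0]>12)&(hsv[...,0]<30)&(hsv[...,1]>110)&(hsv[...,2]>90)
    v,u=np.nonzero(b); 
    if len(u)>5: print(' brass',plane(d,u,v,.028).mean(0).round(4),len(u),u.mean(),v.mean(),P[b].mean(0).round(4))
go(.44,-.297,.24,None)
E
python3 coll.py
```

```text
side rim [ 0.4406 -0.3005] 0.032417334616184235 105
 brass [ 0.4431 -0.2976  0.028 ] 24 271.2916666666667 151.04166666666666 [ 0.4425 -0.2993  0.026 ]
wrist rim [ 0.4429 -0.3001] 0.0323738269507885 692
 brass [ 0.442  -0.2938  0.028 ] 96 147.04166666666666 250.71875 [ 0.4426 -0.2969  0.0228]
shift [-0.1009 -0.1793  0.045 ] wz 0 yawnow 56.71 tilt [ 0.001 -0.001 -1.   ] tcp [ 0.454  -0.0917  0.2849] q6 -1.43 gap 0.377 F [-0.87  0.38 -0.87] grip 59.60890209120407 t 19.45
```

{"name": "drive_tool", "arguments": {"plan": [[-0.008,-0.0138,0,0,0,0,-1],[-0.0131,-0.0225,0,0,0,0,-1],[-0.0175,-0.03,0,0,0,0,-1],[-0.0175,-0.03,0,0,0,0,-1],[-0.0175,-0.03,0,0,0,0,-1],[-0.0138,-0.0238,0,0,0,0,-1],[-0.0105,-0.0185,0,0,0,0,-1],[-0.0066,-0.0114,0,0,0,0,-1],[0,0,0.005,0,0,0,-1],[0,0,0,0,0,0,-1]]}}

```text
t: 20.45
tcp_pos: [0.4417, -0.2981, 0.2775]
tool_rot: [0.287, 0.958, 0.001, -0.002]
force: [0.1, 0.2, -0.6]
finger_gap: 0.375
gripper_force: 59.6
```

```bash
cat > c2.py <<'E'
from h import *
d=snap('wrist'); P=cloud(d); cv2.imwrite('pics/w_ins.png',d['image'][...,::-1])
s=snap('side'); cv2.imwrite('pics/s_ins.png',cv2.resize(s['image'][20:220,170:370,::-1],None,fx=3,fy=3))
m=(np.hypot(P[...,0]-.4425,P[...,1]+.2995)<.045)&(P[...,2]>.039)&(P[...,2]<.048)
p=P[m]; print('rim',len(p),np.percentile(p,[1,99],axis=0).round(4))
if len(p)>20:
    A=np.c_[2*p[:,:2],np.ones(len(p))]; k=np.linalg.lstsq(A,(p[:,:2]**2).sum(1),rcond=None)[0]; print('circle',k[:2],np.sqrt(k[2]+k[0]**2+k[1]**2))
# plate corners
m=(np.hypot(P[...,0]-.4425,P[...,1]+.2995)<.075)&(P[...,2]>.006)&(P[...,2]<.014); p=P[cv2.morphologyEx(m.astype('uint8'),cv2.MORPH_OPEN,np.ones((3,3)))>0]
print('plate',len(p),cv2.minAreaRect(p[:,:2].astype('float32')) if len(p) else '')
# tube foot position from side view
Q=cloud(s); q=Q[(np.hypot(Q[...,0]-.4425,Q[...,1]+.2995)<.03)&(Q[...,2]>.12)&(Q[...,2]<.25)]
print('tube lowest',np.percentile(q,[1,50],axis=0).round(4))
go(.4425,-.2995,.24,None)
E
python3 c2.py
```

```text
rim 724 [[ 0.4114 -0.3312  0.0391]
 [ 0.4723 -0.2688  0.0446]]
circle [ 0.44252493 -0.29992339] 0.02890247849552462
plate 2364 ((0.4426901042461395, -0.3001512289047241), (0.0900556817650795, 0.09003935009241104), 70.21128845214844)
tube lowest [[ 0.4298 -0.3009  0.1752]
 [ 0.4456 -0.2871  0.2125]]
shift [-0.0012 -0.0012  0.0385] wz 0 yawnow 56.77 tilt [-0.002  0.002 -1.   ] tcp [ 0.4422 -0.298   0.2785] q6 -1.79 gap 0.37 F [0.01 0.81 0.31] grip 59.61022544070147 t 20.55
```

View pics/w_ins.png

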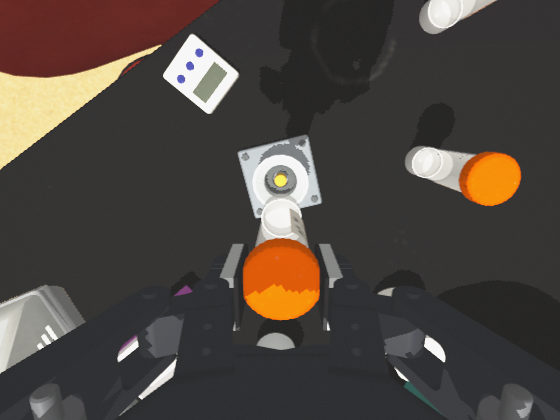

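The tube hangs upright, its foot at (282,215) just short of the collar mouth; the collar and plunger are at (280,181). Collar centre (0.4426, -0.3000), with the plate measuring 90 x 90 mm, so it checks out.

{"name": "drive_tool", "arguments": {"plan": [[-0.0014,-0.0015,0.02,0,0,0,-1],[0,0,0.03,0,0,0,-1],[0,0,0.03,0,0,0,-1],[0,0,0.02,0,0,0,-1],[0,0,0.01,0,0,0,-1],[0,0,0,0,0,0,-1],[0,0,0,0,0,0,-1]]}}

```text
t: 21.25
tcp_pos: [0.4435, -0.3016, 0.1701]
tool_rot: [0.286, 0.958, -0.0, 0.001]
force: [0.2, 0.4, -0.5]
finger_gap: 0.369
gripper_force: 59.6
```

```bash
python3 - <<'E'
from h import *
go(.4426,-.300,.14,None)
s=snap('side'); print('')
E
```

```text
shift [0.0017 0.0009 0.0301] wz 0 yawnow 56.75 tilt [ 0.001 -0.001 -1.   ] tcp [ 0.4435 -0.3016  0.1701] q6 -1.8 gap 0.369 F [ 0.19  0.37 -0.47] grip 59.61212939415418 t 21.25
```

{"name": "drive_tool", "arguments": {"plan": [[0.0008,0.0005,0.008,0,0,0,-1],[0,0,0.008,0,0,0,-1],[0,0,0.006,0,0,0,-1],[0,0,0.005,0,0,0,-1],[0,0,0.004,0,0,0,-1],[0,0,0.002,0,0,0,-1],[0,0,0,0,0,0,-1],[0,0,0,0,0,0,-1]]}}

```text
t: 22.1
tcp_pos: [0.4426, -0.3009, 0.1364]
tool_rot: [0.286, 0.958, -0.0, 0.0]
force: [0.4, -0.3, -0.1]
finger_gap: 0.37
gripper_force: 59.6
```

{"name": "drive_tool", "arguments": {"plan": [[0,0,0.001,0,0,0,-1],[0,0,0.001,0,0,0,-1],[0,0,0.001,0,0,0,-1],[0,0,0.001,0,0,0,-1],[0,0,0.001,0,0,0,-1],[0,0,0.001,0,0,0,-1],[0,0,0,0,0,0,-1]]}}

```text
t: 22.8
tcp_pos: [0.4428, -0.301, 0.1306]
tool_rot: [0.286, 0.958, -0.0, 0.0]
force: [0.3, 0.4, 4.8]
finger_gap: 0.369
gripper_force: 60.0
```

The plunger is in contact at 4.8 N, at the expected height, so I'll press on gently.

{"name": "drive_tool", "arguments": {"plan": [[0,0,0.001,0,0,0,-1],[0,0,0.001,0,0,0,-1],[0,0,0.001,0,0,0,-1],[0,0,0.001,0,0,0,-1],[0,0,0.001,0,0,0,-1],[0,0,0.001,0,0,0,-1],[0,0,0.001,0,0,0,-1],[0,0,0,0,0,0,-1]]}}

```text
t: 23.6
tcp_pos: [0.4429, -0.3011, 0.1237]
tool_rot: [0.286, 0.958, -0.0, 0.001]
force: [0.4, -0.6, 7.5]
finger_gap: 0.374
gripper_force: 60.2
```

{"name": "drive_tool", "arguments": {"plan": [[0,0,0.0005,0,0,0,-1],[0,0,0.0005,0,0,0,-1],[0,0,0.0005,0,0,0,-1],[0,0,0,0,0,0,-1]]}}

```text
t: 24.0
tcp_pos: [0.443, -0.3011, 0.1224]
tool_rot: [0.286, 0.958, -0.0, 0.001]
force: [0.3, 1.3, 7.8]
finger_gap: 0.369
gripper_force: 60.3
```

{"name": "drive_tool", "arguments": {"plan": [[0,0,0.0005,0,0,0,-1],[0,0,0.0005,0,0,0,-1],[0,0,0,0,0,0,-1]]}}

```text
t: 24.3
tcp_pos: [0.443, -0.3012, 0.1214]
tool_rot: [0.286, 0.958, -0.0, 0.001]
force: [0.0, 0.5, 8.2]
finger_gap: 0.37
gripper_force: 60.3
```

{"name": "drive_tool", "arguments": {"plan": [[0,0,0.0005,0,0,0,-1],[0,0,0.0003,0,0,0,-1],[0,0,0,0,0,0,-1]]}}

```text
t: 24.6
tcp_pos: [0.4431, -0.3013, 0.1208]
tool_rot: [0.286, 0.958, -0.0, 0.001]
force: [0.6, 1.0, 8.9]
finger_gap: 0.369
gripper_force: 60.4
```

{"name": "drive_tool", "arguments": {"plan": [[0,0,0.0003,0,0,0,-1],[0,0,0.0003,0,0,0,-1],[0,0,0,0,0,0,-1]]}}

```text
t: 24.9
tcp_pos: [0.4434, -0.3014, 0.1208]
tool_rot: [0.287, 0.958, -0.001, 0.001]
force: [-0.1, 1.1, 12.3]
finger_gap: 0.373
gripper_force: 60.7
```

{"name": "drive_tool", "arguments": {"plan": [[0,0,0.0003,0,0,0,-1],[0,0,0.0002,0,0,0,-1],[0,0,0,0,0,0,-1]]}}

```text
t: 25.2
tcp_pos: [0.4436, -0.3016, 0.1208]
tool_rot: [0.287, 0.958, -0.001, 0.002]
force: [-0.3, 2.2, 15.0]
finger_gap: 0.373
gripper_force: 60.9
```

It's on the hard stop: z is stuck at 0.1208, as predicted, while the force rises. I'll let it settle and take a final look.

{"name": "drive_tool", "arguments": {"plan": [[0,0,0,0,0,0,-1],[0,0,0,0,0,0,-1],[0,0,0,0,0,0,-1],[0,0,0,0,0,0,-1],[0,0,0,0,0,0,-1],[0,0,0,0,0,0,-1]]}}

```text
t: 25.8
tcp_pos: [0.4436, -0.3016, 0.1208]
tool_rot: [0.286, 0.958, -0.001, 0.002]
force: [-0.8, 1.1, 15.2]
finger_gap: 0.375
gripper_force: 60.9
```

```bash
python3 - <<'E'
from h import *
s=snap('side');w=snap('wrist')
a=cv2.resize(s['image'][90:390,150:440],(400,414)); b=cv2.resize(w['image'],(400,300))
cv2.imwrite('pics/final.png',np.hstack([a,np.vstack([b,np.zeros((114,400,3),'uint8')])])[...,::-1])
go(.4426,-.3,.1208,None)
E
```

```text
shift [ 0.0017  0.0008 -0.    ] wz 0 yawnow 56.7 tilt [ 0.003 -0.002 -1.   ] tcp [ 0.4436 -0.3016  0.1208] q6 -1.8 gap 0.372 F [-0.24  1.46 15.06] grip 60.91589289295371 t 25.9
```

View pics/final.png

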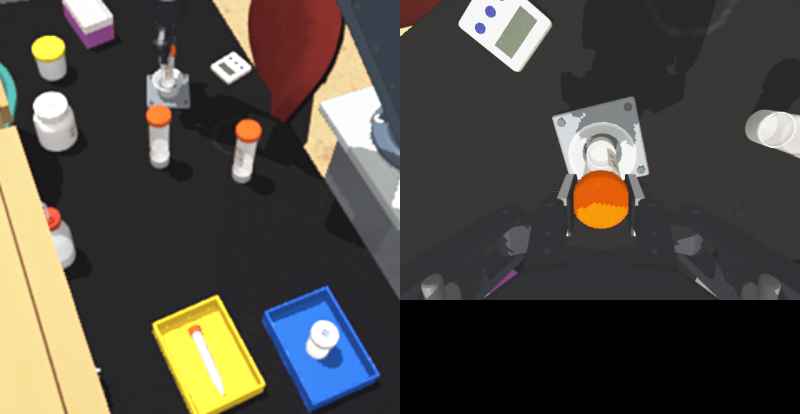

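The final picture shows the tube flat in the yellow bin (205,358) and the vial standing in the blue bin (322,340). The big tube is upright in the collar, still gripped (168,75; wrist view 601,200). The bottle and jar have not been moved, and the 15 N push is steady.

```bash
python3 -c "
from station import manip
print(manip.sign_off())"
```

```text
the job is handed in; nothing more can be done
None
```

The job is handed in at about 26 s: the small tube lies flat in the yellow bin, the vial stands in the blue bin, and the arm is gripping the 115 mm tube upright on the tester's hard stop, pushing down with a steady 15 N.

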